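# Heft the coil boxes, weigh the coil

## Robot

A 6-joint arm with a two-finger parallel gripper is mounted at the origin on the work surface. World frame = base frame: x ahead of the robot, y to its left, z up, the work surface at z = 0. Lengths are in mm, angles in rad, forces in N, time in s.
With the tool pointing down it reaches from about 275 to 750 mm from the base axis. Payload 10.2 kg.
Tool frame: the origin (TCP) lies between the finger pads; the fingertips stand 11 mm ahead of it and the grasp point (between the pads) lies 8 mm behind it (ctrl.nose_length is the distance from the TCP to the fingertips, in mm); x points along the fingers, y is the direction in which the jaws open and shut, and the axes are right-handed (so a half turn about x gives the same grasp; the last joint's range is limited). The gripper opens to 85 mm and grips with 20 to 120 N. Pads are 22 mm wide; open, the fingers measure 114 mm over their backs; the gripper's body (76 mm by 85 mm) begins 54 mm behind the grasp point. The pads swing forward as they close: fully open they stand 13 mm farther back than shut.
Start: joints at [-1.509, 0.313, 1.498, -0, 1.331, -0.223], TCP at [147.494, -503.862, 242.294] pointing down, gripper open.
Joint ranges: [-2.94, 2.94], [-0.97, 2.17], [0.19, 2.56], [-1.23, 4.37], [0.02, 3.11], [-2.88, 2.88]. Speed limits (rad/s): [2.39, 2.39, 3.01, 3.14, 3.14, 3.14].

## Interface

Orientations are given as a unit quaternion [w, x, y, z].
In Python, from rig import ctrl, capture, ticket gives the robot as it stands.
- The arm moves only by the tool step_arm, never from a script. Its argument "commands" is a list of rows, each a list of 2 entries, a list of its own where there are three numbers: the shift along the world's x, y, z normalised to -1 to 1, where 1 is 0.04 m, then the turn about the world's z normalised to -1 to 1, where 1 is 180 degrees. A call has 1 to 5 rows; each row shifts and turns the commanded pose from where the row before left it; what a row does not reach is not made up. A row lasts 1/10 s, in which the tool goes at most 50 mm and 8.59 degrees, less where a joint would pass 70% of its speed; a pose out of reach is approached as far as the arm can. A call with a number of a shift or a turn outside -1 to 1 is refused whole. A call with a gripper value outside its range is refused whole. "gripper" is the closure, from -1 (fully open) to 1 (shut), so that 0 is half open, set as the call begins (left out, the last holds). The fingers move at their own pace and stop on an object; "force" is the grip in N (left out, the last holds). Time passes only in rows, so rows that do not move let the fingers close. It gives the time, the measured TCP pose, the force and the opening at its end, in the units of the state.
- ctrl.sense(): the state, without advancing time (a new reading comes with each control period).
- capture(name): name is "side" or "top" or "wrist"; returns a dict with "image" (420x560x3 uint8, blue, green, red), "fov_y" (degrees; the focal length in pixels is half the picture's height over the tangent of half this angle, whatever the lens; pixels are square), "cx", "cy" (the principal point, pixels), "k1" (the pictures are not rectified: a ray, as slopes to the right and down, at radius r is drawn at 1 + k1 r^2 times it, then the intrinsics apply), "origin" and "orientation" of the camera in the world. Camera axes: x right, y down, z forward; pixel columns grow to the right and rows downward; lengths in mm; the calibration is good to about 2 mm. A picture is of the moment at which its call begins. There is no depth.
- ticket.finish_job(): hands the job in, once; it reports no verdict.
The state is a dict: "time_s": time; "joints": joint angles; "dq": joint speeds; "tau": joint torques, N m; "eef_pos": TCP position; "ee_rot": TCP orientation; "force": force on the tool from outside, world axes, zero at the start; "wrist_torque": the same for the moment, N m; "grip_width": opening from 0.0 (shut) to 1.0 (fully open).
Only numpy, scipy, OpenCV 4.12 (cv2) and the standard library are available. Lean on these libraries where they do the work, as an engineer would, in place of code of your own. Each camera call takes 0.05 s, during which the arm holds its last target.

## Task

One of the three identical closed boxes holds a heavy wound coil, the other two only an empty plastic bobbin. Lift the closed boxes to feel which is heavy, then slide open the lid of that box only, lift out the coil and set it gently on the pan of the spring scale, without knocking the pan down onto its stop. Leave the opened lid open, the other two boxes shut, all three boxes standing on the bench, and the bracket, black spool and screwdriver alone.

Things in the scene. Friction and masses are not known exactly. Their poses are not given: they have to be found in the camera images.
- box_1: One of three identical loose plastic boxes, 130 long (its x) x 60 wide (its y) x 60 tall plus a ridge on the lid. Origin: centre of its underside, z up. Grip it from above across its width, by the plain side walls. Closed it weighs about 0.3 kg with an empty bobbin inside, about 0.6 kg with the coil; which box has the coil changes every time.
- nest_1 (a point): Point on box_1's inner floor (x = -8, y = 0, z = 4 of the box) where its content stands upright: coil or bobbin, a round spool, diameter 34, height 42, in a nest of ribs 8 high, with 1.5 mm play. Lid fully open, the fingers have 31 mm or more free along the box's x on either side of the spool, only 10 mm along y. Box walls 3 thick.
- lid_1 (a joint): Sliding lid of box_1, flat, flush between the side walls, its upper face 58 above the box's underside. 0 = shut, 0.105 m = fully open against its stop; it slides along the box's own +x, out over that end. Stays where left; about 1 N moves it. Pushed beyond its stop it shoves the box.
- ridge_1 (a point): Centre of the top of the cross ridge on the lid of box_1: ridge 8 thick (x), 44 wide (y), standing 12 above the lid's face. Lid shut, it is at x = -48, y = 0, z = 70 of the box; it travels with the lid. Push its -x face with closed fingertips towards the box's +x.
- box_2: One of three identical loose plastic boxes, 130 long (its x) x 60 wide (its y) x 60 tall plus a ridge on the lid. Origin: centre of its underside, z up. Grip it from above across its width, by the plain side walls. Closed it weighs about 0.3 kg with an empty bobbin inside, about 0.6 kg with the coil; which box has the coil changes every time.
- nest_2 (a point): Point on box_2's inner floor (x = -8, y = 0, z = 4 of the box) where its content stands upright: coil or bobbin, a round spool, diameter 34, height 42, in a nest of ribs 8 high, with 1.5 mm play. Lid fully open, the fingers have 31 mm or more free along the box's x on either side of the spool, only 10 mm along y. Box walls 3 thick.
- lid_2 (a joint): Sliding lid of box_2, flat, flush between the side walls, its upper face 58 above the box's underside. 0 = shut, 0.105 m = fully open against its stop; it slides along the box's own +x, out over that end. Stays where left; about 1 N moves it. Pushed beyond its stop it shoves the box.
- ridge_2 (a point): Centre of the top of the cross ridge on the lid of box_2: ridge 8 thick (x), 44 wide (y), standing 12 above the lid's face. Lid shut, it is at x = -48, y = 0, z = 70 of the box; it travels with the lid. Push its -x face with closed fingertips towards the box's +x.
- box_3: One of three identical loose plastic boxes, 130 long (its x) x 60 wide (its y) x 60 tall plus a ridge on the lid. Origin: centre of its underside, z up. Grip it from above across its width, by the plain side walls. Closed it weighs about 0.3 kg with an empty bobbin inside, about 0.6 kg with the coil; which box has the coil changes every time.
- nest_3 (a point): Point on box_3's inner floor (x = -8, y = 0, z = 4 of the box) where its content stands upright: coil or bobbin, a round spool, diameter 34, height 42, in a nest of ribs 8 high, with 1.5 mm play. Lid fully open, the fingers have 31 mm or more free along the box's x on either side of the spool, only 10 mm along y. Box walls 3 thick.
- lid_3 (a joint): Sliding lid of box_3, flat, flush between the side walls, its upper face 58 above the box's underside. 0 = shut, 0.105 m = fully open against its stop; it slides along the box's own +x, out over that end. Stays where left; about 1 N moves it. Pushed beyond its stop it shoves the box.
- ridge_3 (a point): Centre of the top of the cross ridge on the lid of box_3: ridge 8 thick (x), 44 wide (y), standing 12 above the lid's face. Lid shut, it is at x = -48, y = 0, z = 70 of the box; it travels with the lid. Push its -x face with closed fingertips towards the box's +x.
- scale: Spring scale, fixed to the bench. Housing 130 (x) x 120 (y) x 22 tall, origin at the centre of its underside. Round steel pan above its centre.
- pan_top (a point): Centre of the upper face of the scale's flat round pan, diameter 100, 52 above the bench when empty, no rim. It sinks with the load.
- pan (a joint): How far the pan has sunk: 0 = empty, about 0.8 mm with an empty bobbin, 7 to 10 mm with the coil, 20 mm = hard on its stop. Spring 400 N/m, damped.
- bracket: Bystander: U-shaped sheet-metal bracket, 30 x 90 x 38, loose on the bench; origin at the centre of its underside. Leave alone.
- wire_spool: Bystander: black spool, diameter 64, height 40, standing on the bench; origin at the centre of its underside. Leave alone.
- screwdriver: Bystander: screwdriver lying on the bench. Leave alone.
Mind the look-alikes: they are no part of the job. What is shaped like the box_3 but purple or red is not meant.

How it is judged (in metres and radians):
On the way, in this order (a step that is already met when the one before it is completed fails the run):
1. a closed box is lifted off the bench, with all lids shut (height (world z) of any of box_1, box_2, box_3 above 0.005 m and value of joint each of lid_1, lid_2, lid_3 below 0.01 m), for 0.1 s.
2. one lid is slid open, the other two still shut (((value of joint lid_1 above 0.06 m and value of joint each of lid_2, lid_3 below 0.01 m) or (value of joint lid_2 above 0.06 m and value of joint each of lid_1, lid_3 below 0.01 m) or (value of joint lid_3 above 0.06 m and value of joint each of lid_1, lid_2 below 0.01 m))), for 0.1 s.
At the end, for the whole second after the job is handed in: The scale pan is at rest, sunk between 5 and 13 mm under the coil alone; exactly one lid is open (more than 60 mm) and the other two shut (under 10 mm); all three boxes stand upright and still on the bench (raised under 6 mm, tilted under 0.1 rad) (value of joint pan between 0.005 and 0.013 m and velocity of joint pan between -0.01 and 0.01 m/s and ((value of joint lid_1 above 0.06 m and value of joint each of lid_2, lid_3 below 0.01 m) or (value of joint lid_2 above 0.06 m and value of joint each of lid_1, lid_3 below 0.01 m) or (value of joint lid_3 above 0.06 m and value of joint each of lid_1, lid_2 below 0.01 m)) and height (world z) of each of box_1, box_2, box_3 below 0.006 m and angle between each of box_1, box_2, box_3's own z axis and vertical below 0.1 rad and linear speed of each of box_1, box_2, box_3 below 0.02 m/s); the robot touches nothing.
It fails at once if two boxes open at once (over 15 mm) (value of joint each of lid_1, lid_2 above 0.015 m or value of joint each of lid_1, lid_3 above 0.015 m or value of joint each of lid_2, lid_3 above 0.015 m).
It fails at once if an opened lid is pushed back towards shut ((value of joint lid_1 between 0.02 and 0.09 m and velocity of joint lid_1 below -0.03 m/s) or (value of joint lid_2 between 0.02 and 0.09 m and velocity of joint lid_2 below -0.03 m/s) or (value of joint lid_3 between 0.02 and 0.09 m and velocity of joint lid_3 below -0.03 m/s)).
It fails at once if the pan is knocked down to its stop (value of joint pan above 0.019 m).
It fails at once if the bracket, black spool or screwdriver is moved more than 30 mm (distance of any of bracket, wire_spool, screwdriver from where it was at the start of the episode above 0.03 m).
It also fails if it takes over 72 s, if anything falls off the work surface, if the arm or the gripper's body presses on something with over 40 N, if the wrist force passes 120 N, or if a joint passes its speed limit or range.

## Working session

There is one attempt and no reset: what is moved stays moved. The work goes in short steps, Python scripts to look and compute and a tool call to move; the robot and the scene stay as the last step left them, time stands still between calls to the robot, and variables do not carry over. Pictures are saved under pics/ and viewed, and the job is handed in when it is done.

Besides the shell and the picture viewer there is one more tool, called after "Request:" as name(argument=value, ...) on one line, values as JSON. step_arm: Moves the arm, as the interface text tells. Its arguments: {"type":"object","properties":{"commands":{"type":"array","items":{"type":"array"}},"gripper":{"type":"number"},"force":{"type":"number"}},"required":["commands"]}

```bash
ls; mkdir -p pics; python3 - <<'E'
from rig import ctrl,capture,ticket
import cv2
print(ctrl.sense(), ctrl.nose_length)
for n in ("side","top","wrist"):
    c=capture(n); cv2.imwrite(f"pics/{n}0.png",c["image"]); print(n,{k:v for k,v in c.items() if k!="image"})
E
```

```text
pics
{'time_s': 0.0, 'joints': array([-1.50940738e+00,  3.13462494e-01,  1.49843915e+00,  3.46673323e-05,
        1.33102383e+00, -2.23408836e-01]), 'dq': array([-0.00035192, -0.00053832,  0.00098175, -0.00095609,  0.00156222,
        0.00023398]), 'tau': array([-5.82662706e-04, -4.12268221e+01, -2.59742314e+01, -1.95150064e-04,
        4.13086731e-03, -2.55658210e-05]), 'eef_pos': array([ 147.48219514, -503.60152335,  241.72790607]), 'ee_rot': array([ 0.09987965,  0.69999998,  0.10081708, -0.69989999]), 'force': array([-0.2318087 , -0.13212649, -0.71106961]), 'wrist_torque': array([ 0.04181407, -0.02502387, -0.02022247]), 'grip_width': 0.998513533193598} 11.0
side {'fov_y': 42.13442822631583, 'cx': 273.5796077184194, 'cy': 215.85706757937368, 'k1': -0.09287972402081826, 'origin': array([  -97.46772246, -1242.56232231,   839.41920861]), 'orientation': array([-0.49674051,  0.83501017, -0.20659982,  0.11542704])}
top {'fov_y': 43.07566704459644, 'cx': 266.75035635891504, 'cy': 212.06077499907292, 'k1': -0.03225561553126525, 'origin': array([ 326.98236106,  -19.21183024, 1426.66680188]), 'orientation': array([-0.05307472,  0.70850802, -0.70234951,  0.04364203])}
wrist {'fov_y': 59.48204587594265, 'cx': 278.5645580741365, 'cy': 210.55719750536878, 'k1': -0.05422320385646125, 'origin': array([ 210.08595664, -485.5328212 ,  373.37008764]), 'orientation': array([ 0.10404285,  0.79331533, -0.59467786, -0.07863917])}
```

View pics/side0.png

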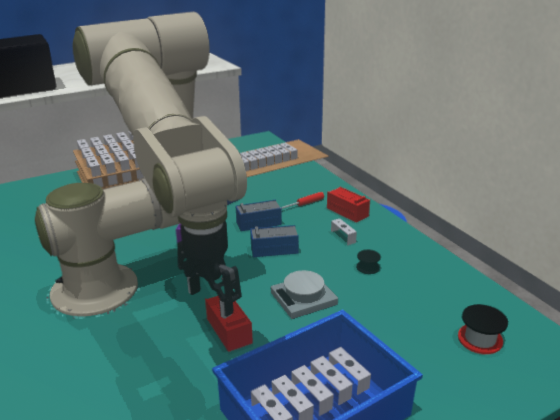

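View pics/top0.png

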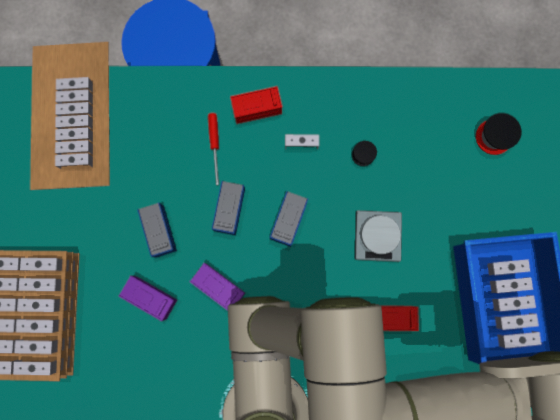

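View pics/wrist0.png

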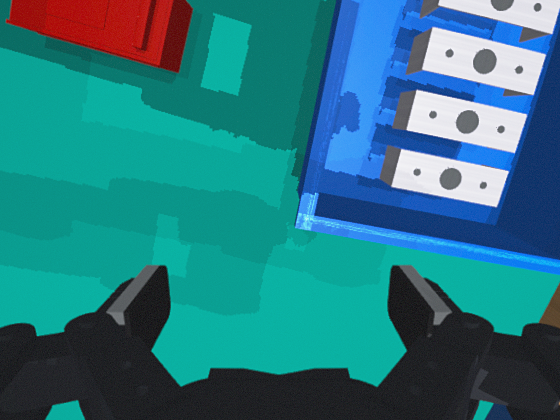

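```bash
cat > h.py <<'E'
import numpy as np, cv2
from rig import ctrl,capture,ticket
from scipy.spatial.transform import Rotation as R
def K(c):
    f=c["image"].shape[0]/2/np.tan(np.radians(c["fov_y"])/2)
    return f
def Rm(c):
    q=c["orientation"]; return R.from_quat([q[1],q[2],q[3],q[0]]).as_matrix()
def rays(c,px):
    px=np.atleast_2d(np.array(px,float)); f=K(c)
    d=(px-[c["cx"],c["cy"]])/f
    u=d.copy()
    for _ in range(30): u=d/(1+c["k1"]*(u**2).sum(1,keepdims=True))
    return np.c_[u,np.ones(len(u))]@Rm(c).T
def plane(c,px,z):
    r=rays(c,px); o=np.array(c["origin"]); return o+r*((z-o[2])/r[:,2])[:,None]
def proj(c,P):
    p=(np.atleast_2d(P)-c["origin"])@Rm(c); u=p[:,:2]/p[:,2:]
    r2=(u**2).sum(1,keepdims=True)
    return u*(1+c["k1"]*r2)*K(c)+[c["cx"],c["cy"]]
E
python3 - <<'E'
from h import *
c=capture("top"); im=c["image"]
cr=im[170:270,130:330]; cv2.imwrite("pics/crop1.png",cv2.resize(cr,None,fx=4,fy=4,interpolation=cv2.INTER_CUBIC))
hsv=cv2.cvtColor(im,cv2.COLOR_BGR2HSV)
for p in [(156,229),(228,205),(289,218),(170,243),(380,235),(360,220)]: print(p,im[p[1],p[0]],hsv[p[1],p[0]])
E
```

```text
(156, 229) [122 116 114] [113  17 122]
(228, 205) [124 119 116] [109  16 124]
(289, 218) [128 122 119] [110  18 128]
(170, 243) [117  77  55] [109 135 117]
(380, 235) [178 175 165] [ 97  19 178]
(360, 220) [142 138 126] [ 98  29 142]
```

View pics/crop1.png

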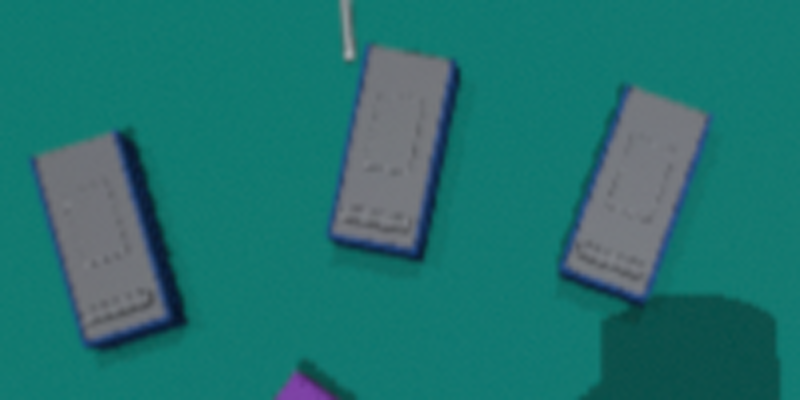

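```bash
cat >> h.py <<'E'
def boxes(c,roi=(130,320,165,270)):
    im=c["image"]; hsv=cv2.cvtColor(im,cv2.COLOR_BGR2HSV)
    m=((hsv[...,1]<60)&(im.max(2)>85)).astype(np.uint8)
    x0,x1,y0,y1=roi
    k=np.zeros_like(m); k[y0:y1,x0:x1]=m[y0:y1,x0:x1]
    k=cv2.morphologyEx(k,cv2.MORPH_CLOSE,np.ones((5,5),np.uint8)); k=cv2.morphologyEx(k,cv2.MORPH_OPEN,np.ones((5,5),np.uint8))
    out=[]
    for q in cv2.findContours(k,cv2.RETR_EXTERNAL,cv2.CHAIN_APPROX_NONE)[0]:
        if cv2.contourArea(q)<300: continue
        w=plane(c,q[:,0,:],58)[:,:2].astype(np.float32)
        (cx,cy),(a,b),th=cv2.minAreaRect(w)
        if a<b: a,b=b,a; th+=90
        th=(th+90)%180-90
        out.append((cx,cy,a,b,th,cv2.boundingRect(q)))
    return out
E
python3 - <<'E'
from h import *
c=capture("top")
for b in boxes(c): print(np.round(b[:5],1),b[5])
# scale pan
im=c["image"]; cr=im[195:275,340:420]; cv2.imwrite("pics/crop2.png",cv2.resize(cr,None,fx=7,fy=7,interpolation=cv2.INTER_CUBIC))
g=cv2.cvtColor(im,cv2.COLOR_BGR2GRAY)
m=np.zeros_like(g); m[200:270,345:415]=(g[200:270,345:415]>152)*1
m=cv2.morphologyEx(m,cv2.MORPH_OPEN,np.ones((3,3),np.uint8))
q=max(cv2.findContours(m,cv2.RETR_EXTERNAL,cv2.CHAIN_APPROX_NONE)[0],key=cv2.contourArea)
w=plane(c,q[:,0,:],52)[:,:2].astype(np.float32)
print("pan",cv2.fitEllipse(w),cv2.minEnclosingCircle(w))
hsv=cv2.cvtColor(im,cv2.COLOR_BGR2HSV)
m=np.zeros_like(g); s=(slice(200,270),slice(345,415)); m[s]=(hsv[s][...,1]<60)
q=max(cv2.findContours(m,cv2.RETR_EXTERNAL,cv2.CHAIN_APPROX_NONE)[0],key=cv2.contourArea)
print("housing",cv2.minAreaRect(plane(c,q[:,0,:],22)[:,:2].astype(np.float32)))
# ridge points by hand (crop coords/4+offset)
for p in [(120,305),(377,222),(612,262)]: print("ridge",plane(c,(p[0]/4+130,p[1]/4+170),70)[0].round(1))
for n,p in dict(screw_tip=(217,184),screw_top=(213,115),br=(302,140),blk=(364,152)).items(): print(n,plane(c,p,10)[0].round())
E
```

```text
[469.9 291.5 123.8  51.4  18.1] (140, 205, 30, 49)
[502.7 -57.3 123.9  51.6 -19.8] (273, 194, 32, 48)
[530.7 102.5 124.4  54.9  -8.6] (214, 182, 28, 49)
pan ((461.2291259765625, -296.3271179199219), (94.16690063476562, 95.72795104980469), 13.221723556518555) ((461.2685852050781, -296.26885986328125), 49.19147491455078)
housing ((460.470947265625, -293.8365173339844), (118.78932189941406, 128.9690704345703), 88.13562774658203)
ridge [423.2 272.4  70. ]
ridge [478.1 108.7  70. ]
ridge [453.6 -42.3  70. ]
screw_tip [598. 136.  10.]
screw_top [792. 152.  10.]
br [722. -94.  10.]
blk [ 690. -263.   10.]
```

View pics/crop2.png

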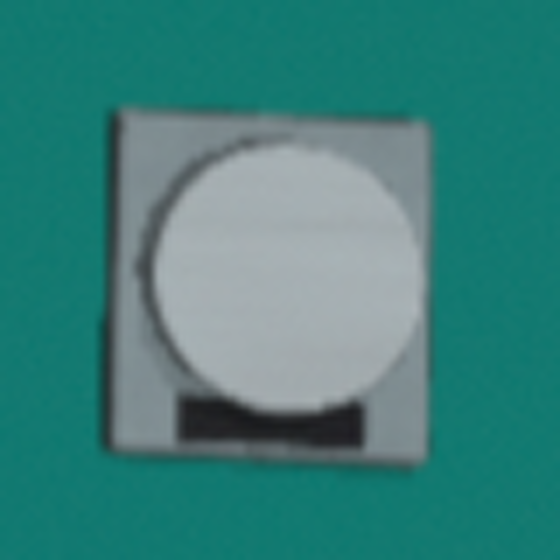

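```bash
cat >> h.py <<'E'
def jaw():
    q=ctrl.sense()["ee_rot"]; M=R.from_quat([q[1],q[2],q[3],q[0]]).as_matrix()
    y=M[:,1]; return (np.degrees(np.arctan2(y[1],y[0]))), M[:,0]
def st():
    s=ctrl.sense(); print("t",round(s["time_s"],2),"p",s["eef_pos"].round(1),"jaw",round(jaw()[0],2),"F",s["force"].round(2),"w",round(s["grip_width"],3),"j",s["joints"].round(2)); return s
E
python3 -c "
from h import *
st();print(jaw())"
```

```text
t 0.25 p [ 147.5 -503.8  242.1] jaw -73.68 F [0.93 0.73 0.47] w 1.002 j [-1.51  0.31  1.5  -0.    1.33 -0.22]
(np.float64(-73.68042257430223), array([-5.71187024e-05,  5.26452597e-04, -9.99999860e-01]))
```

Request:
step_arm(commands=[[[0.58,0.75,0],-0.04],[[0.58,0.75,0],-0.04],[[0.58,0.75,0],-0.04],[[0.58,0.75,0],-0.04],[[0.58,0.75,0],-0.04]], gripper=-1, force=60)

```text
time_s: 0.75
eef_pos: [264.2, -352.5, 242.3]
ee_rot: [-0.123, 0.696, -0.123, -0.696]
force: [0.2, -0.3, -0.1]
grip_width: 0.998
```

Request:
step_arm(commands=[[[0.58,0.75,0],0],[[0.58,0.75,0],0],[[0.58,0.75,0],0],[[0.58,0.75,0],0],[[0.58,0.75,0],0]])

```text
time_s: 1.25
eef_pos: [380.2, -202.5, 242.4]
ee_rot: [-0.121, 0.697, -0.121, -0.697]
force: [0.1, -0.7, -1.1]
grip_width: 0.999
```

Request:
step_arm(commands=[[[0.58,0.75,-0.5],0],[[0.58,0.75,-0.5],0],[[0.58,0.75,-0.5],0],[[0.58,0.75,-0.5],0],[[0.58,0.75,-0.5],0]])

```text
time_s: 1.75
eef_pos: [496.3, -52.4, 141.5]
ee_rot: [-0.121, 0.697, -0.121, -0.697]
force: [1.2, 0.1, 0.3]
grip_width: 1.001
```

```bash
python3 -c "
from h import *
st()
c=capture('wrist');cv2.imwrite('pics/w1.png',c['image'])
c=capture('top');cv2.imwrite('pics/t1.png',c['image'])
for b in boxes(c): print(np.round(b[:5],1),b[5])
st()"
```

```text
t 1.75 p [496.3 -52.4 141.5] jaw -109.67 F [1.16 0.09 0.3 ] w 1.001 j [-0.34  0.36  1.71 -0.    1.07  1.57]
[469.8 291.5 123.6  51.4  18.1] (140, 205, 30, 49)
[530.7 102.5 124.4  54.9  -8.6] (214, 182, 28, 49)
[476.1 -32.2 276.4 171.1 -18.9] (236, 170, 84, 100)
t 1.85 p [495.8 -50.6 139.7] jaw -109.46 F [ 0.97 -0.11  1.55] w 1.001 j [-0.34  0.37  1.71  0.    1.07  1.57]
```

View pics/w1.png

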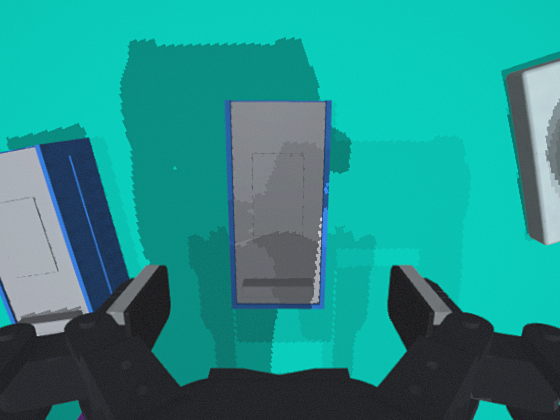

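```bash
python3 -c "
from h import *
c=capture('wrist')
g=plane(c,[(230,101),(330,101),(325,306),(235,306)],60);print(g.round(1));print(g.mean(0)); d=g[:2].mean(0)-g[2:].mean(0);print(np.hypot(*d[:2]),np.degrees(np.arctan2(d[1],d[0])))
cv2.imwrite('pics/w2.png',c['image'])
st()"
```

```text
[[ 571.8  -49.1   60. ]
 [ 553.4 -101.3   60. ]
 [ 433.7  -60.4   60. ]
 [ 453.    -5.8   60. ]]
[502.98030559 -54.15007614  60.        ]
126.47775205757132 -19.437035583169852
t 1.9 p [495.5 -52.3 141. ] jaw -109.51 F [ 0.37 -0.51  0.51] w 0.997 j [-0.34  0.36  1.71  0.    1.07  1.57]
```

View pics/w2.png

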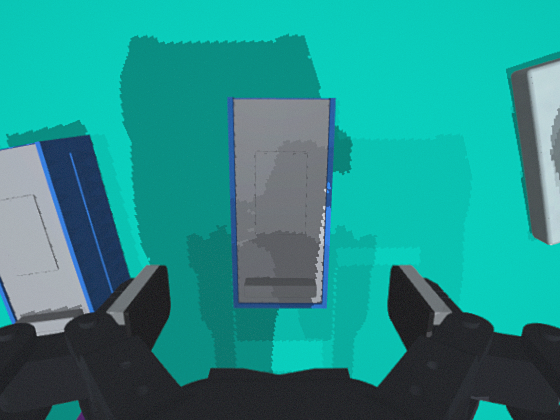

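Request:
step_arm(commands=[[[0.04,-0.02,-0.8],0],[[0,0,-0.8],0],[[0,0,-0.7],0],[[0,0,-0.3],0]])

```text
time_s: 2.3
eef_pos: [496.0, -55.3, 36.9]
ee_rot: [0.121, -0.696, 0.121, 0.697]
force: [0.3, -0.2, 0.7]
grip_width: 1.001
```

Request:
step_arm(commands=[[[0,0,0],0],[[0,0,0],0],[[0,0,0],0],[[0,0,0],0],[[0,0,0],0]], gripper=1, force=40)

```text
time_s: 2.8
eef_pos: [497.9, -55.1, 39.8]
ee_rot: [-0.121, 0.698, -0.121, -0.696]
force: [-2.7, -1.4, 8.3]
grip_width: 0.698
```

```bash
python3 -c "
from h import *
st()"
```

```text
t 2.8 p [497.9 -55.1  39.8] jaw -109.69 F [-2.73 -1.39  8.29] w 0.698 j [-0.34  0.52  1.79 -0.    0.83  1.57]
```

Request:
step_arm(commands=[[[0,0,0.3],0],[[0,0,0.3],0],[[0,0,0],0],[[0,0,0],0],[[0,0,0],0]])

```text
time_s: 3.3
eef_pos: [496.8, -54.6, 62.0]
ee_rot: [0.121, -0.696, 0.121, 0.697]
force: [-0.1, -0.9, -3.1]
grip_width: 0.694
```

Request:
step_arm(commands=[[[0,0,0],0],[[0,0,0],0]])

```text
time_s: 3.5
eef_pos: [496.9, -54.6, 62.0]
ee_rot: [0.121, -0.696, 0.121, 0.697]
force: [0.2, -0.5, -2.9]
grip_width: 0.694
```

```bash
python3 -c "
from h import *
for i in range(3): s=st(); capture('side')
cv2.imwrite('pics/s1.png',capture('side')['image'])"
```

```text
t 3.5 p [496.9 -54.6  62. ] jaw -109.68 F [ 0.22 -0.47 -2.92] w 0.694 j [-0.34  0.49  1.78  0.    0.88  1.57]
t 3.55 p [497.  -54.6  62. ] jaw -109.68 F [-0.56  0.27 -3.27] w 0.7 j [-0.34  0.49  1.78 -0.    0.88  1.57]
t 3.6 p [497.  -54.6  62.1] jaw -109.68 F [ 0.96 -0.66 -3.27] w 0.697 j [-0.34  0.49  1.78  0.    0.88  1.57]
```

View pics/s1.png

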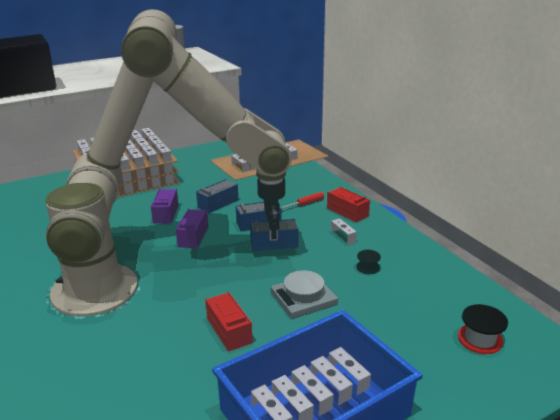

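Request:
step_arm(commands=[[[0,0,-0.25],0],[[0,0,-0.25],0],[[0,0,-0.04],0],[[0,0,0],0]])

```text
time_s: 4.1
eef_pos: [496.8, -54.6, 40.0]
ee_rot: [0.121, -0.696, 0.121, 0.697]
force: [0.8, 0.3, -3.5]
grip_width: 0.694
```

Request:
step_arm(commands=[[[0,0,0],0],[[0,0,0],0],[[0,0,0],0],[[0,0,0],0]], gripper=-1)

```text
time_s: 4.5
eef_pos: [497.2, -54.7, 40.7]
ee_rot: [-0.121, 0.697, -0.121, -0.697]
force: [-0.1, -0.2, 0.3]
grip_width: 0.997
```

```bash
python3 -c "
from h import *
st()"
```

```text
t 4.5 p [497.2 -54.7  40.7] jaw -109.69 F [-0.11 -0.23  0.27] w 0.997 j [-0.34  0.52  1.79  0.    0.83  1.57]
```

Request:
step_arm(commands=[[[0,0,1],0],[[0,0,0.8],0],[[0.15,0.8,0.4],0.03],[[0.15,0.8,0],0.03],[[0.15,0.8,0],0]])

```text
time_s: 5.0
eef_pos: [515.5, 42.4, 129.4]
ee_rot: [-0.054, 0.706, -0.054, -0.704]
force: [1.3, -1.1, 0.4]
grip_width: 1.002
```

Request:
step_arm(commands=[[[0.1,0.8,0],0],[[0.1,0.76,0],0],[[0,0,0],0]])

```text
time_s: 5.3
eef_pos: [523.0, 106.6, 128.7]
ee_rot: [-0.054, 0.705, -0.053, -0.705]
force: [0.8, 0.6, 0.4]
grip_width: 1.002
```

```bash
python3 -c "
from h import *
st()
c=capture('wrist');cv2.imwrite('pics/w3.png',c['image'])
b=proj(c,[[523.3,103.6,60]]);print(b)"
```

```text
t 5.3 p [523.  106.6 128.7] jaw -98.69 F [0.76 0.6  0.37] w 1.002 j [-0.02  0.45  1.62  0.    1.07  1.7 ]
[[283.54604386 228.97946345]]
```

View pics/w3.png

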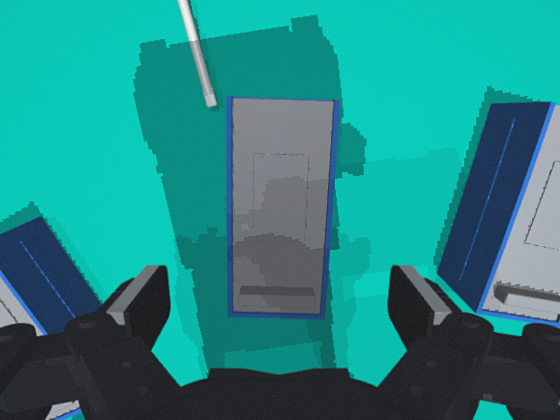

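Request:
step_arm(commands=[[[0,-0.05,-0.8],0],[[0,0,-0.8],0],[[0,0,-0.5],0],[[0,0,-0.1],0]])

```text
time_s: 5.75
eef_pos: [521.9, 100.8, 38.7]
ee_rot: [0.055, -0.704, 0.055, 0.706]
force: [0.6, -0.9, 0.1]
grip_width: 1.0
```

Request:
step_arm(commands=[[[0,0,0],0],[[0,0,0],0],[[0,0,0],0],[[0,0,0],0],[[0,0,0],0]], gripper=1, force=40)

```text
time_s: 6.25
eef_pos: [524.0, 101.5, 42.2]
ee_rot: [-0.055, 0.706, -0.055, -0.704]
force: [-0.0, -1.4, 7.5]
grip_width: 0.697
```

Request:
step_arm(commands=[[[0,0,0.3],0],[[0,0,0.3],0],[[0,0,0],0],[[0,0,0],0],[[0,0,0],0]])

```text
time_s: 6.75
eef_pos: [522.8, 101.7, 64.4]
ee_rot: [0.055, -0.705, 0.055, 0.705]
force: [-0.5, 0.7, -3.9]
grip_width: 0.698
```

```bash
python3 -c "
from h import *
for i in range(3): s=st(); capture('side')
cv2.imwrite('pics/s2.png',capture('side')['image'])"
```

```text
t 6.75 p [522.8 101.7  64.4] jaw -98.88 F [-0.48  0.67 -3.92] w 0.698 j [-0.03  0.54  1.67 -0.    0.93  1.7 ]
t 6.8 p [522.8 101.8  64.3] jaw -98.88 F [-0.53 -0.14 -2.9 ] w 0.699 j [-0.03  0.54  1.67  0.    0.93  1.7 ]
t 6.85 p [522.8 101.7  64.3] jaw -98.88 F [ 0.26  0.07 -3.05] w 0.691 j [-0.03  0.54  1.67  0.    0.93  1.7 ]
```

Request:
step_arm(commands=[[[0,0,-0.25],0],[[0,0,-0.25],0],[[0,0,-0.04],0],[[0,0,0],0]])

```text
time_s: 7.35
eef_pos: [522.9, 101.7, 42.4]
ee_rot: [0.055, -0.705, 0.055, 0.705]
force: [0.4, -0.3, -1.8]
grip_width: 0.692
```

Request:
step_arm(commands=[[[0,0,0],0],[[0,0,0],0],[[0,0,0],0],[[0,0,0],0]], gripper=-1)

```text
time_s: 7.75
eef_pos: [523.2, 101.7, 43.1]
ee_rot: [-0.055, 0.705, -0.055, -0.705]
force: [0.8, 0.4, -0.7]
grip_width: 1.003
```

```bash
python3 -c "
from h import *
st()"
```

```text
t 7.75 p [523.2 101.7  43.1] jaw -98.88 F [ 0.82  0.39 -0.7 ] w 1.003 j [-0.03  0.57  1.69  0.    0.88  1.7 ]
```

Request:
step_arm(commands=[[[0,0,1],0],[[0,0,0.8],0],[[-0.25,0.8,0.4],0.03],[[-0.25,0.8,0],0.03],[[-0.25,0.8,0],0.03]])

```text
time_s: 8.25
eef_pos: [492.9, 198.7, 131.8]
ee_rot: [0.046, 0.706, 0.046, -0.705]
force: [0.3, -0.1, -0.2]
grip_width: 1.002
```

Request:
step_arm(commands=[[[-0.25,0.8,0],0.03],[[-0.25,0.8,0],0.03],[[-0.26,0.69,0],0],[[0,0,0],0]])

```text
time_s: 8.65
eef_pos: [461.4, 291.9, 131.1]
ee_rot: [-0.112, -0.698, -0.113, 0.698]
force: [-0.1, -0.6, -0.0]
grip_width: 1.003
```

```bash
python3 -c "
from h import *
st()
c=capture('wrist');cv2.imwrite('pics/w4.png',c['image'])"
```

```text
t 8.65 p [461.4 291.9 131.1] jaw -71.68 F [-0.08 -0.61 -0.01] w 1.003 j [0.35 0.47 1.58 0.   1.09 1.6 ]
```

View pics/w4.png

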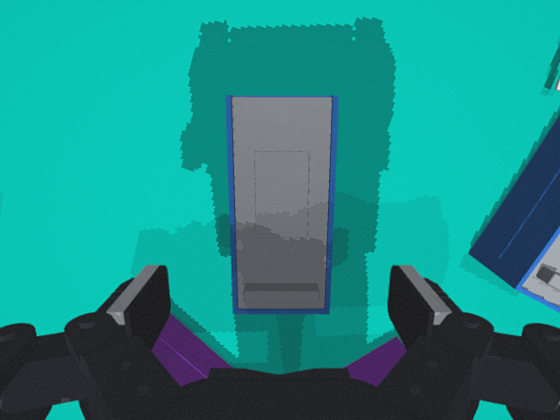

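```bash
python3 -c "
from h import *
c=capture('top');hsv=cv2.cvtColor(c['image'],cv2.COLOR_BGR2HSV)
m=((hsv[...,0]>125)&(hsv[...,0]<165)&(hsv[...,1]>80)).astype(np.uint8)
for q in cv2.findContours(m,0,1)[0]:
  if cv2.contourArea(q)>200: print(cv2.boundingRect(q),cv2.boxPoints(cv2.minAreaRect(plane(c,q[:,0,:],60)[:,:2].astype(np.float32))).round())
c=capture('wrist')
g=plane(c,[(228,96),(337,96),(330,313),(234,313)],60);print(g.round(1),g.mean(0)); d=g[:2].mean(0)-g[2:].mean(0);print(np.hypot(*d[:2]),np.degrees(np.arctan2(d[1],d[0])))
st()
"
```

```text
(190, 264, 54, 48) [[258.  91.]
 [309.  55.]
 [385. 160.]
 [334. 196.]]
[[524.4 337.8  60. ]
 [542.4 282.9  60. ]
 [420.4 242.   60. ]
 [401.9 298.5  60. ]] [472.24301242 290.29064966  60.        ]
128.6267332211147 18.156188280897364
t 8.8 p [462.9 288.9 131.1] jaw -71.89 F [ 0.16 -0.33 -0.28] w 1.003 j [ 0.34  0.47  1.58 -0.    1.09  1.6 ]
```

Request:
step_arm(commands=[[[0,0,-0.8],0],[[0,0,-0.8],0],[[0,0,-0.5],0],[[0,0,-0.2],0]])

```text
time_s: 9.2
eef_pos: [462.4, 288.0, 37.3]
ee_rot: [-0.111, -0.697, -0.11, 0.699]
force: [0.6, -0.5, 0.5]
grip_width: 0.999
```

Request:
step_arm(commands=[[[0,0,0],0],[[0,0,0],0],[[0,0,0],0],[[0,0,0],0],[[0,0,0],0]], gripper=1, force=50)

```text
time_s: 9.7
eef_pos: [463.5, 289.4, 40.4]
ee_rot: [0.111, 0.699, 0.111, -0.697]
force: [-0.6, -1.6, 7.0]
grip_width: 0.69
```

Request:
step_arm(commands=[[[0,0,0.3],0],[[0,0,0.3],0],[[0,0,0],0],[[0,0,0],0],[[0,0,0],0]])

```text
time_s: 10.2
eef_pos: [462.3, 289.2, 62.6]
ee_rot: [-0.111, -0.698, -0.111, 0.699]
force: [0.3, 0.4, -5.5]
grip_width: 0.695
```

```bash
python3 -c "
from h import *
for i in range(3): s=st(); capture('side')
cv2.imwrite('pics/s3.png',capture('side')['image'])"
```

```text
t 10.2 p [462.3 289.2  62.6] jaw -71.88 F [ 0.28  0.41 -5.52] w 0.695 j [0.34 0.56 1.64 0.   0.94 1.6 ]
t 10.25 p [462.4 289.2  62.6] jaw -71.88 F [-0.15 -0.35 -6.25] w 0.69 j [0.34 0.56 1.64 0.   0.94 1.6 ]
t 10.3 p [462.4 289.2  62.6] jaw -71.88 F [-0.45  0.   -5.08] w 0.693 j [0.34 0.56 1.64 0.   0.94 1.6 ]
```

Request:
step_arm(commands=[[[0,0,-0.25],0],[[0,0,-0.25],0],[[0,0,-0.04],0],[[0,0,0],0]])

```text
time_s: 10.8
eef_pos: [462.5, 289.3, 40.9]
ee_rot: [-0.111, -0.698, -0.111, 0.699]
force: [0.1, -0.8, -4.9]
grip_width: 0.692
```

Request:
step_arm(commands=[[[0,0,0],0],[[0,0,0],0],[[0,0,0],0],[[0,0,0],0]], gripper=-1)

```text
time_s: 11.2
eef_pos: [462.9, 289.4, 41.8]
ee_rot: [0.111, 0.699, 0.111, -0.698]
force: [0.1, 0.2, 0.2]
grip_width: 1.003
```

Request:
step_arm(commands=[[[0,0,1],0],[[0,0,1],0],[[0,0,1],0],[[0,0,0],0]])

```text
time_s: 11.6
eef_pos: [464.8, 290.2, 166.9]
ee_rot: [0.111, 0.702, 0.112, -0.695]
force: [-0.1, -0.1, -0.1]
grip_width: 1.004
```

```bash
python3 -c "
from h import *
st()
c=capture('wrist');cv2.imwrite('pics/w5.png',c['image'])"
```

```text
t 11.6 p [464.8 290.2 166.9] jaw -71.87 F [-0.08 -0.11 -0.08] w 1.004 j [0.34 0.43 1.54 0.   1.16 1.6 ]
```

View pics/w5.png

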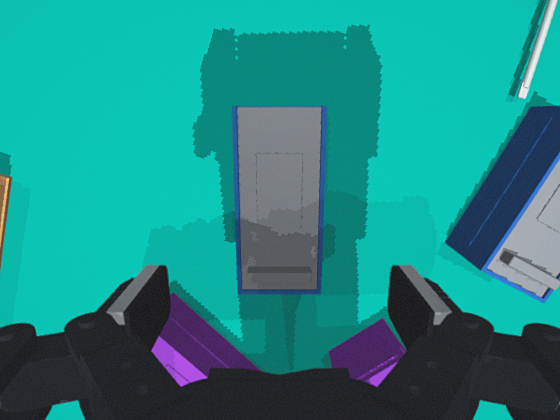

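```bash
python3 -c "
from h import *
c=capture('wrist');im=c['image'];cv2.imwrite('pics/w6c.png',cv2.resize(im[80:320,200:360],None,fx=3.3,fy=2.5,interpolation=cv2.INTER_CUBIC))
np.save('w6.npy',im)
st();print(proj(c,[[470-62*.95+0,290.5-62*.31,60]]))
r=[(248,266),(311,266)]
b=[(234,106),(326,106),(322,293),(239,293)]
print(plane(c,r,70).round(1)); g=plane(c,b,60);print(g.round(1),g.mean(0))
"
```

```text
t 11.7 p [462.8 289.4 162. ] jaw -71.88 F [ 0.25 -0.5  -1.46] w 1.001 j [ 0.34  0.43  1.55 -0.    1.16  1.6 ]
[[280.27360926 290.58307283]]
[[426.3 298.8  70. ]
 [439.3 259.1  70. ]]
[[521.4 337.7  60. ]
 [539.1 283.4  60. ]
 [418.4 242.6  60. ]
 [400.2 298.4  60. ]] [469.78215692 290.52292671  60.        ]
```

View pics/w6c.png

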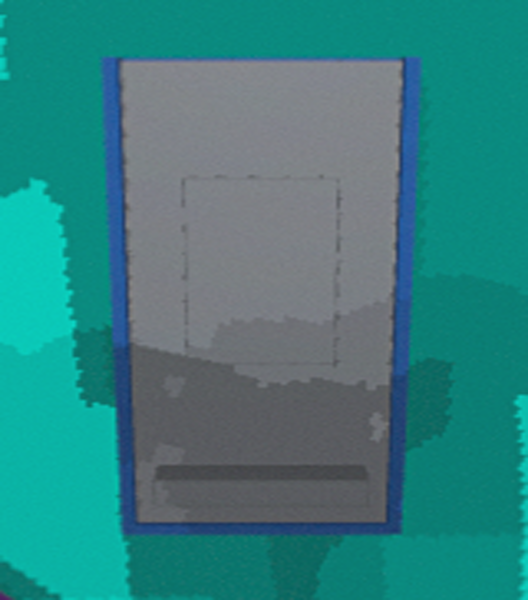

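Request:
step_arm(commands=[[[-0.4,-0.14,0],0],[[-0.4,-0.14,0],0],[[-0.4,-0.14,0],0],[[-0.34,-0.12,0],0],[[0,0,0],0]], gripper=1, force=40)

```text
time_s: 12.2
eef_pos: [399.5, 267.3, 160.4]
ee_rot: [-0.112, -0.697, -0.111, 0.699]
force: [0.3, -0.5, 0.2]
grip_width: 0.146
```

```bash
python3 -c "
from h import *
c=capture('top');im=cv2.imread('pics/top0.png');hsv=cv2.cvtColor(im,cv2.COLOR_BGR2HSV)
m=((hsv[...,0]>125)&(hsv[...,0]<165)&(hsv[...,1]>80)).astype(np.uint8)
for q in cv2.findContours(m,0,1)[0]:
  if cv2.contourArea(q)>200: print(cv2.boundingRect(q),cv2.boxPoints(cv2.minAreaRect(plane(c,q[:,0,:],60)[:,:2].astype(np.float32))).round())
s=st(); B=np.array([470.8,290.7]); u=np.array([.9505,.3107]);v=np.array([-.3107,.9505]); d=s['eef_pos'][:2]-B; print('box frame',d@u,d@v)
"
```

```text
(119, 276, 57, 45) [[233. 259.]
 [289. 229.]
 [353. 346.]
 [297. 377.]]
(190, 263, 54, 47) [[259.  90.]
 [308.  54.]
 [384. 159.]
 [335. 195.]]
t 12.25 p [400.7 267.6 160.7] jaw -71.88 F [0.74 0.87 0.84] w 0.054 j [0.35 0.3  1.74 0.   1.1  1.6 ]
box frame -73.85262011870367 -0.17400597407409957
```

Request:
step_arm(commands=[[[0,0,-0.9],0],[[0,0,-0.8],0],[[0,0,-0.4],0],[[0,0,-0.04],0],[[0,0,0],0]])

```text
time_s: 12.75
eef_pos: [401.6, 267.9, 75.8]
ee_rot: [-0.111, -0.698, -0.111, 0.698]
force: [0.6, 1.0, 0.1]
grip_width: 0.003
```

```bash
cat >> h.py <<'E'
B=np.array([470.8,290.7]); u=np.array([.9505,.3107]);v=np.array([-.3107,.9505])
def bf():
    s=st(); d=s['eef_pos'][:2]-B; print('box frame',(d@u).round(1),(d@v).round(1),"Fu",(s['force'][:2]@u).round(2))
E
python3 -c "
from h import *
bf()
cv2.imwrite('pics/s4.png',cv2.resize(capture('side')['image'][150:280,130:330],None,fx=4,fy=4))"
```

```text
t 12.75 p [401.6 267.9  75.8] jaw -71.89 F [0.57 0.99 0.07] w 0.003 j [0.34 0.43 1.82 0.   0.89 1.6 ]
box frame -72.9 -0.2 Fu 0.85
```

View pics/s4.png

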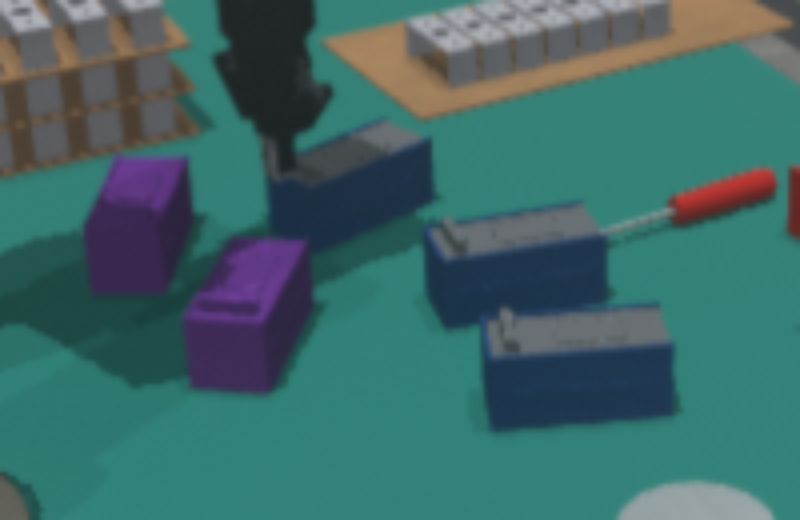

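Request:
step_arm(commands=[[[0,0,-0.04],0],[[0.19,0.062,0],0],[[0.38,0.124,0],0],[[0.38,0.124,0],0],[[0.38,0.124,0],0]])

```text
time_s: 13.3
eef_pos: [455.2, 285.5, 74.8]
ee_rot: [0.111, 0.698, 0.111, -0.698]
force: [-1.5, -0.5, 1.3]
grip_width: -0.001
```

```bash
python3 -c "
from h import *
bf()"
```

```text
t 13.3 p [455.2 285.5  74.8] jaw -71.88 F [-1.52 -0.47  1.32] w -0.001 j [0.34 0.53 1.65 0.   0.96 1.6 ]
box frame -16.4 -0.1 Fu -1.59
```

Request:
step_arm(commands=[[[0.38,0.124,0],0],[[0.38,0.124,0],0],[[0.29,0.094,0],0],[[0.15,0.05,0],0],[[0.08,0.025,0],0]])

```text
time_s: 13.8
eef_pos: [506.0, 301.9, 74.5]
ee_rot: [0.111, 0.698, 0.111, -0.698]
force: [-0.6, -0.3, 1.1]
grip_width: -0.003
```

```bash
python3 -c "
from h import *
bf()
c=capture('top');im=c['image'];cv2.imwrite('pics/t2.png',cv2.resize(im[150:280,110:310],None,fx=4,fy=4))
c=capture('side');im=c['image'];cv2.imwrite('pics/s5.png',cv2.resize(im[150:280,130:330],None,fx=4,fy=4))
bf()"
```

```text
t 13.8 p [506.  301.9  74.5] jaw -71.88 F [-0.58 -0.34  1.08] w -0.003 j [ 0.34  0.63  1.49 -0.    1.03  1.59]
box frame 37.0 -0.3 Fu -0.66
t 13.9 p [505.8 301.8  74.4] jaw -71.89 F [-0.12 -0.31 -0.95] w 0.007 j [ 0.34  0.63  1.49 -0.    1.03  1.59]
box frame 36.7 -0.3 Fu -0.21
```

View pics/s5.png

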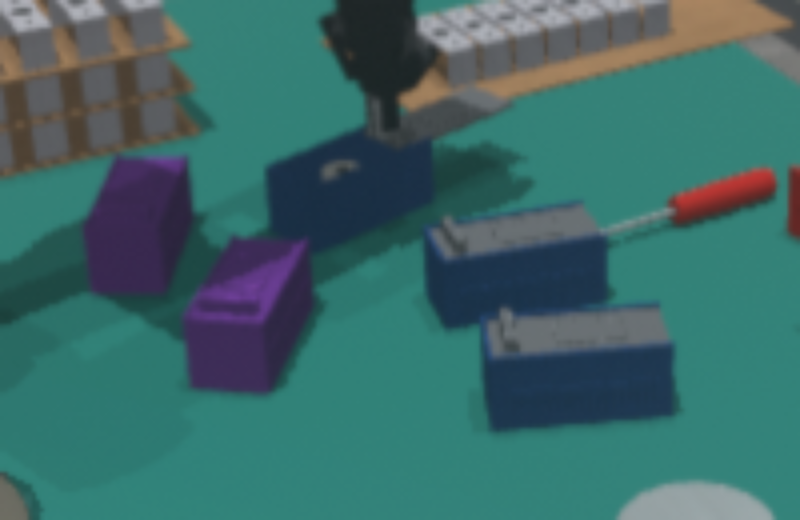

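View pics/t2.png

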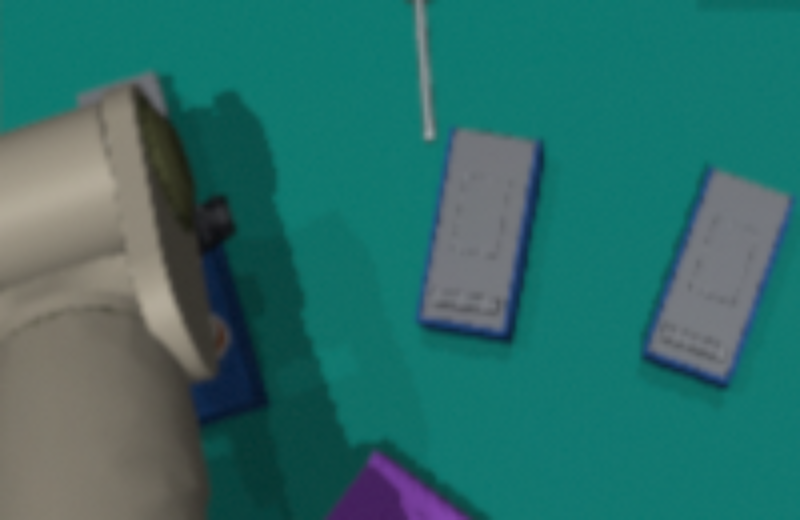

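Request:
step_arm(commands=[[[0.04,0.013,0],0],[[0.04,0.013,0],0],[[0.02,0.006,0],0],[[0,0,0],0]])

```text
time_s: 14.3
eef_pos: [509.5, 303.1, 74.3]
ee_rot: [0.111, 0.698, 0.111, -0.698]
force: [-0.4, -0.1, -0.4]
grip_width: -0.0
```

```bash
python3 -c "
from h import *
bf()"
```

```text
t 14.3 p [509.5 303.1  74.3] jaw -71.88 F [-0.39 -0.08 -0.41] w -0.0 j [0.34 0.63 1.47 0.   1.03 1.59]
box frame 40.6 -0.2 Fu -0.4
```

Request:
step_arm(commands=[[[-0.08,-0.03,0],0],[[0,0,0.9],0],[[0,0,0.9],0.045],[[-0.3,-0.1,0.4],0.045],[[-0.3,-0.1,0],0.045]])

```text
time_s: 14.8
eef_pos: [482.9, 294.1, 165.0]
ee_rot: [0.258, 0.66, 0.258, -0.657]
force: [-0.4, 0.6, -1.0]
grip_width: 0.0
```

Request:
step_arm(commands=[[[-0.3,-0.1,0],0.045],[[-0.18,-0.04,0],0.045],[[0,0,0],0.045],[[0,0,0],0.045],[[0,0,0],0.045]], gripper=-0.3)

```text
time_s: 15.3
eef_pos: [462.9, 288.2, 162.4]
ee_rot: [0.47, 0.529, 0.47, -0.528]
force: [0.7, 0.4, 0.1]
grip_width: 0.651
```

Request:
step_arm(commands=[[[0,0,0],0.045],[[0,0,0],0.045],[[0,0,0],0.045],[[0,0,0],0.005],[[0,0,0],0]])

```text
time_s: 15.8
eef_pos: [463.0, 288.2, 162.3]
ee_rot: [0.572, 0.416, 0.572, -0.416]
force: [0.2, -0.1, -0.6]
grip_width: 0.649
```

```bash
python3 -c "
from h import *
bf()
c=capture('wrist');cv2.imwrite('pics/w7.png',c['image'])
for z in (4,46): print(proj(c,[[463.2,288.2,z]]))
c=capture('side');im=c['image'];cv2.imwrite('pics/s6.png',cv2.resize(im[130:260,130:330],None,fx=4,fy=4))
"
```

```text
t 15.8 p [463.  288.2 162.3] jaw 17.95 F [ 0.19 -0.07 -0.62] w 0.649 j [ 0.34  0.43  1.55 -0.    1.16  0.03]
box frame -8.2 0.1 Fu 0.15
[[279.0314011  195.78711553]]
[[279.13706202 209.06585504]]
```

View pics/w7.png

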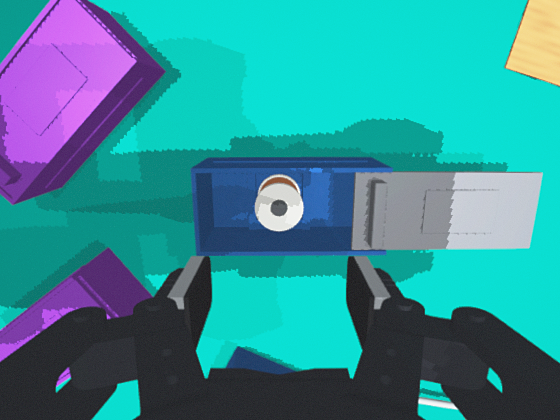

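View pics/s6.png

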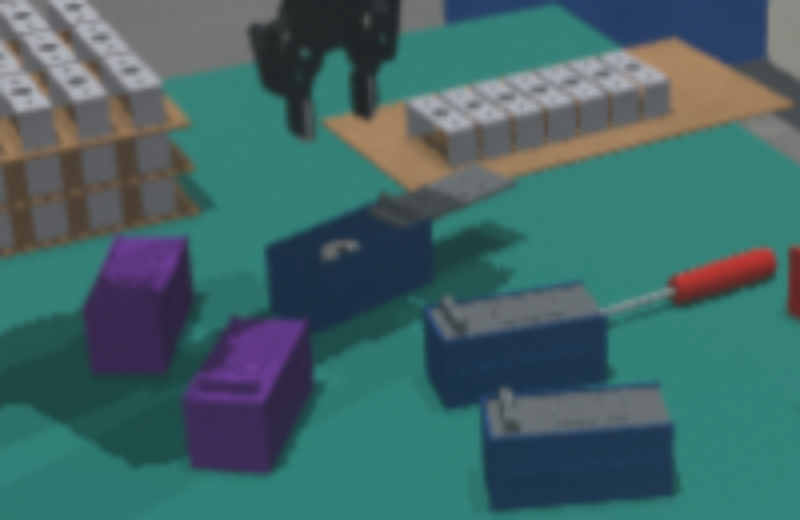

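Request:
step_arm(commands=[[[0,0,-0.8],0],[[0,0,-0.8],0],[[0,0,-0.5],0],[[0,0,-0.2],0],[[0,0,0],0]])

```text
time_s: 16.4
eef_pos: [462.8, 288.1, 69.8]
ee_rot: [0.572, 0.415, 0.573, -0.416]
force: [0.2, -0.4, -0.1]
grip_width: 0.65
```

```bash
python3 -c "
from h import *
bf()
c=capture('wrist');cv2.imwrite('pics/w8.png',c['image'])
c=capture('side');im=c['image'];cv2.imwrite('pics/s7.png',cv2.resize(im[130:260,130:330],None,fx=4,fy=4))
"
```

```text
t 16.4 p [462.8 288.1  69.8] jaw 18.06 F [ 0.16 -0.4  -0.12] w 0.65 j [ 0.34  0.55  1.63 -0.    0.96  0.03]
box frame -8.4 0.0 Fu 0.03
```

View pics/w8.png

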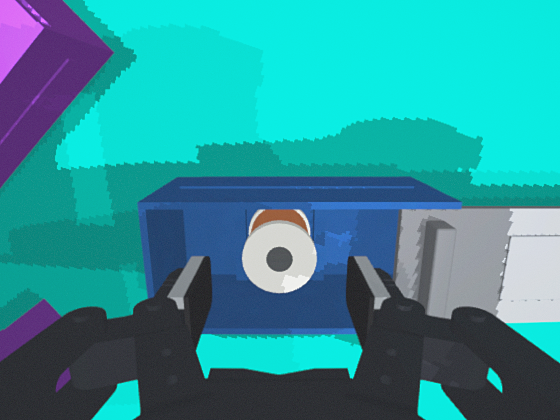

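View pics/s7.png

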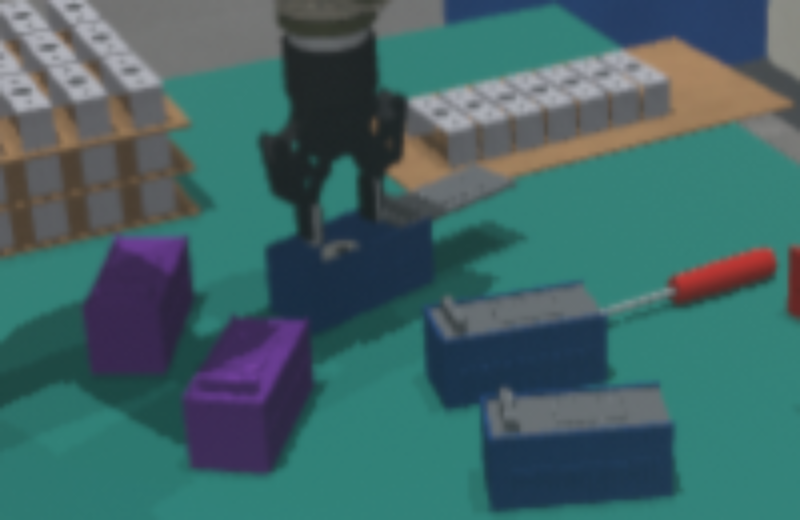

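Request:
step_arm(commands=[[[0,0,-0.4],0],[[0,0,-0.3],0],[[0,0,-0.15],0],[[0,0,0],0]])

```text
time_s: 16.9
eef_pos: [462.9, 288.2, 35.9]
ee_rot: [0.572, 0.415, 0.573, -0.415]
force: [-0.1, -0.2, 0.3]
grip_width: 0.65
```

```bash
python3 -c "
from h import *
bf()
c=capture('wrist');cv2.imwrite('pics/w9.png',c['image'])
"
```

```text
t 16.9 p [462.9 288.2  35.9] jaw 18.11 F [-0.09 -0.17  0.3 ] w 0.65 j [0.34 0.61 1.65 0.   0.89 0.03]
box frame -8.3 0.1 Fu -0.14
```

View pics/w9.png

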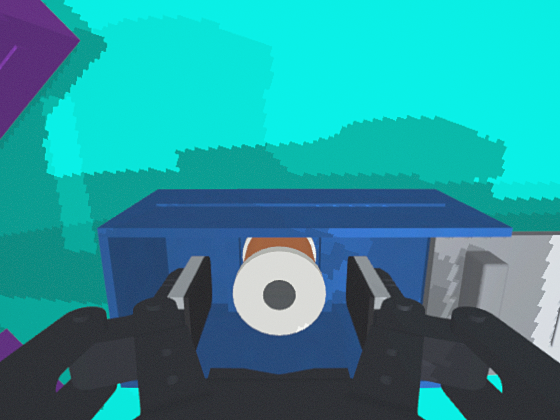

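Request:
step_arm(commands=[[[0,0,-0.1],0],[[0,0,0],0]])

```text
time_s: 17.15
eef_pos: [463.1, 288.3, 32.3]
ee_rot: [0.572, 0.415, 0.572, -0.415]
force: [-0.3, -0.5, 0.2]
grip_width: 0.651
```

Request:
step_arm(commands=[[[0,0,0],0],[[0,0,0],0],[[0,0,0],0],[[0,0,0],0],[[0,0,0],0]], gripper=1, force=50)

```text
time_s: 17.65
eef_pos: [463.2, 288.3, 32.8]
ee_rot: [0.573, 0.415, 0.572, -0.415]
force: [-2.1, -1.3, 6.5]
grip_width: 0.38
```

```bash
python3 -c "
from h import *
bf()
"
```

```text
t 17.65 p [463.2 288.3  32.8] jaw 18.12 F [-2.12 -1.28  6.52] w 0.38 j [ 0.34  0.61  1.65 -0.    0.88  0.03]
box frame -7.9 0.1 Fu -2.41
```

Request:
step_arm(commands=[[[0,0,0.3],0],[[0,0,0.6],0],[[0,0,0.8],0],[[0,0,0.8],0],[[0,0,0.4],0]])

```text
time_s: 18.15
eef_pos: [463.7, 288.5, 151.4]
ee_rot: [0.573, 0.416, 0.572, -0.414]
force: [-0.4, -0.2, -3.9]
grip_width: 0.381
```

Request:
step_arm(commands=[[[0,0,0],0],[[0,0,0],0]])

```text
time_s: 18.35
eef_pos: [462.6, 288.1, 147.7]
ee_rot: [0.572, 0.415, 0.573, -0.415]
force: [0.1, -0.2, -3.5]
grip_width: 0.375
```

```bash
python3 -c "
from h import *
bf()
c=capture('wrist');cv2.imwrite('pics/w10.png',c['image'])
c=capture('side');im=c['image'];cv2.imwrite('pics/s8.png',cv2.resize(im[100:260,130:330],None,fx=3.7,fy=3.7))
"
```

```text
t 18.35 p [462.6 288.1 147.7] jaw 18.11 F [ 0.07 -0.21 -3.55] w 0.375 j [0.34 0.45 1.56 0.   1.13 0.03]
box frame -8.6 0.0 Fu -0.0
```

View pics/w10.png

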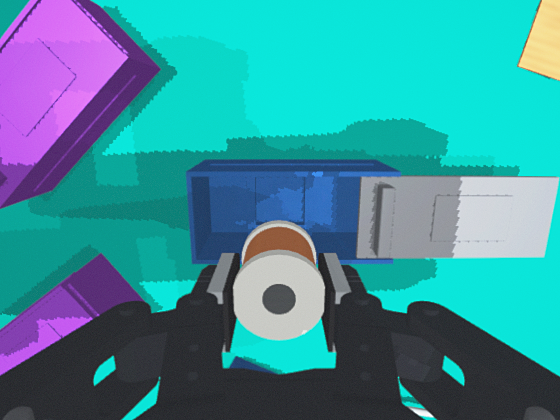

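View pics/s8.png

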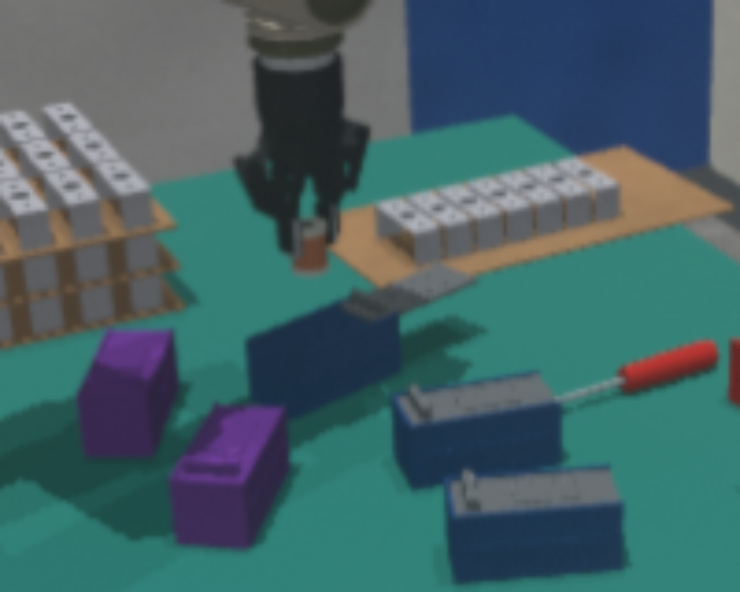

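Request:
step_arm(commands=[[[0,-0.4,0],0],[[0,-0.8,0],0],[[0,-0.9,0],0],[[0,-0.9,0],0],[[0,-0.9,0],0]])

```text
time_s: 18.95
eef_pos: [462.3, 130.2, 147.6]
ee_rot: [0.572, 0.415, 0.573, -0.415]
force: [1.0, 0.2, -3.3]
grip_width: 0.377
```

Request:
step_arm(commands=[[[0,-0.9,0],0],[[0,-0.9,0],0],[[0,-0.9,0],0],[[0,-0.9,0],0],[[0,-0.9,0],0]])

```text
time_s: 19.45
eef_pos: [462.1, -49.7, 147.7]
ee_rot: [0.572, 0.415, 0.573, -0.415]
force: [0.3, -0.2, -3.1]
grip_width: 0.38
```

Request:
step_arm(commands=[[[0,-0.9,0],0],[[0,-0.9,0],0],[[0,-0.9,0],0],[[0,-0.9,0],0],[[0,-0.9,0],0]])

```text
time_s: 19.95
eef_pos: [461.9, -229.6, 147.6]
ee_rot: [0.572, 0.415, 0.573, -0.415]
force: [1.2, -0.2, -3.7]
grip_width: 0.382
```

Request:
step_arm(commands=[[[-0.04,-0.8,0],0],[[0,-0.6,0],0],[[0,-0.3,0],0],[[0,0,0],0],[[0,0,0],0]])

```text
time_s: 20.45
eef_pos: [461.2, -294.8, 147.9]
ee_rot: [0.572, 0.415, 0.573, -0.415]
force: [0.1, 0.0, -3.8]
grip_width: 0.378
```

```bash
python3 -c "
from h import *
st()
c=capture('wrist');cv2.imwrite('pics/w11.png',c['image']); print(proj(c,[[461,-296,52]]))
st()"
```

```text
t 20.45 p [ 461.2 -294.8  147.9] jaw 18.13 F [ 0.09  0.05 -3.79] w 0.378 j [-0.78  0.45  1.56  0.    1.13 -1.1 ]
[[278.12401717 218.80193316]]
t 20.5 p [ 461.4 -294.6  148.1] jaw 18.16 F [ 1.08 -0.01 -3.73] w 0.385 j [-0.78  0.45  1.56  0.    1.13 -1.1 ]
```

View pics/w11.png

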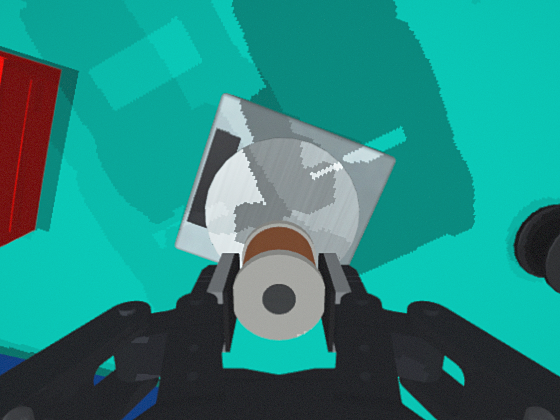

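Request:
step_arm(commands=[[[0,0,-0.6],0],[[0,0,-0.6],0],[[0,0,-0.3],0],[[0,0,-0.05],0],[[0,0,0],0]])

```text
time_s: 21.0
eef_pos: [461.8, -295.6, 86.9]
ee_rot: [0.573, 0.415, 0.572, -0.415]
force: [-0.2, -0.8, -1.9]
grip_width: 0.38
```

Request:
step_arm(commands=[[[0,0,-0.05],0],[[0,0,-0.05],0],[[0,0,0],0],[[0,0,0],0]])

```text
time_s: 21.4
eef_pos: [461.5, -295.8, 82.5]
ee_rot: [0.573, 0.415, 0.572, -0.415]
force: [-1.5, 0.3, -2.9]
grip_width: 0.384
```

```bash
python3 -c "
from h import *
st()
c=capture('side');im=c['image'];cv2.imwrite('pics/s9.png',cv2.resize(im[200:330,220:370],None,fx=5,fy=4.5))
st()"
```

```text
t 21.4 p [ 461.5 -295.8   82.5] jaw 18.11 F [-1.49  0.27 -2.94] w 0.384 j [-0.78  0.54  1.61  0.    0.99 -1.1 ]
t 21.45 p [ 461.5 -295.8   82.5] jaw 18.11 F [-0.03  0.45 -3.3 ] w 0.383 j [-0.78  0.54  1.61  0.    0.99 -1.1 ]
```

View pics/s9.png

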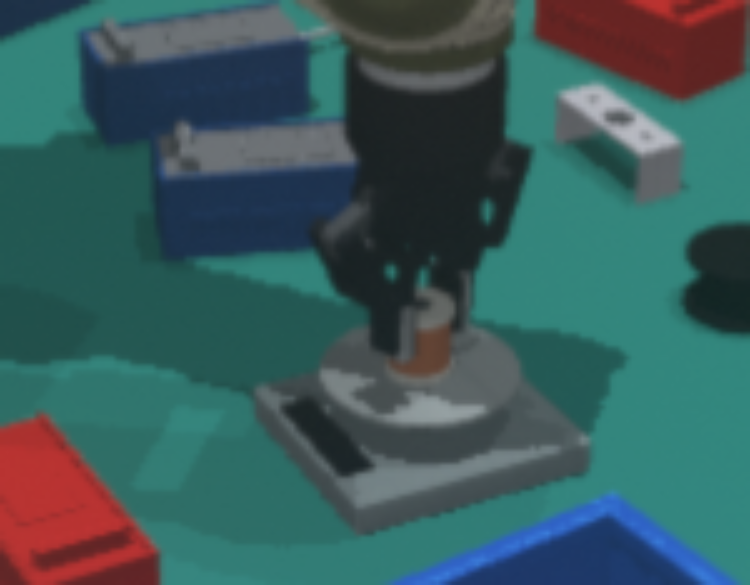

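Request:
step_arm(commands=[[[0,0,-0.04],0],[[0,0,-0.04],0],[[0,0,-0.04],0],[[0,0,0],0],[[0,0,0],0]])

```text
time_s: 21.95
eef_pos: [461.5, -295.8, 77.5]
ee_rot: [0.573, 0.415, 0.572, -0.415]
force: [-0.0, -0.5, -2.9]
grip_width: 0.382
```

Request:
step_arm(commands=[[[0,0,-0.04],0],[[0,0,-0.04],0],[[0,0,0],0],[[0,0,0],0],[[0,0,0],0]])

```text
time_s: 22.45
eef_pos: [461.5, -295.8, 74.4]
ee_rot: [0.573, 0.415, 0.572, -0.415]
force: [-0.3, -0.9, -0.9]
grip_width: 0.382
```

```bash
python3 -c "
from h import *
F=[]
for i in range(6): F.append(ctrl.sense()['force'][2]); c=capture('side')
print(np.mean(F)); st()
im=c['image'];cv2.imwrite('pics/s10.png',cv2.resize(im[200:330,220:370],None,fx=5,fy=4.5))"
```

```text
-1.058832799493849
t 22.75 p [ 461.5 -295.8   74.3] jaw 18.12 F [ 1.37 -0.12 -0.29] w 0.381 j [-0.78  0.55  1.62  0.    0.97 -1.1 ]
```

Request:
step_arm(commands=[[[0,0,-0.04],0],[[0,0,-0.02],0],[[0,0,0],0],[[0,0,0],0],[[0,0,0],0]])

```text
time_s: 23.25
eef_pos: [461.5, -295.8, 71.9]
ee_rot: [0.573, 0.415, 0.572, -0.415]
force: [-0.4, -0.6, -0.4]
grip_width: 0.378
```

```bash
python3 -c "
from h import *
F=[]
for i in range(6): F.append(ctrl.sense()['force'][2]); c=capture('side')
print(np.mean(F)); st()"
```

```text
0.2612105883228603
t 23.55 p [ 461.5 -295.8   71.9] jaw 18.12 F [ 1.43 -1.3   0.26] w 0.381 j [-0.78  0.55  1.62  0.    0.97 -1.1 ]
```

Weight carried by the pan; release.

Request:
step_arm(commands=[[[0,0,0],0],[[0,0,0],0],[[0,0,0],0],[[0,0,0],0],[[0,0,0],0]], gripper=-0.3)

```text
time_s: 24.05
eef_pos: [461.5, -295.7, 71.9]
ee_rot: [0.572, 0.415, 0.573, -0.415]
force: [0.5, 0.2, -0.6]
grip_width: 0.648
```

```bash
python3 -c "
from h import *
st();c=capture('wrist');cv2.imwrite('pics/w12.png',c['image'])"
```

```text
t 24.05 p [ 461.5 -295.7   71.9] jaw 18.11 F [ 0.52  0.24 -0.65] w 0.648 j [-0.78  0.55  1.62  0.    0.97 -1.1 ]
```

View pics/w12.png

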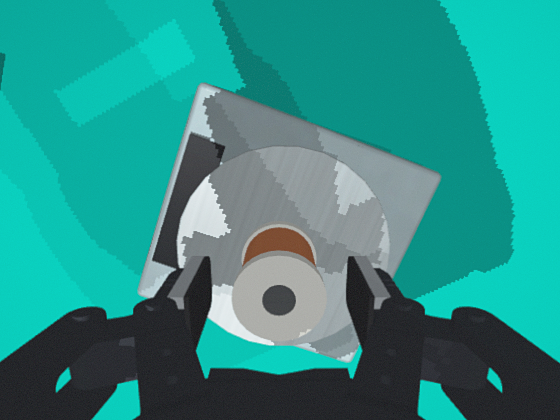

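The coil stands on the pan, centred at pixel (279,299), clear of both fingers. Retreat upward.

Request:
step_arm(commands=[[[0,0,0.3],0],[[0,0,0.6],0],[[0,0,0.9],0],[[0,0,0.9],0],[[0,0,0.5],0]])

```text
time_s: 24.6
eef_pos: [462.0, -296.2, 203.9]
ee_rot: [0.574, 0.415, 0.571, -0.415]
force: [0.7, -0.0, 0.0]
grip_width: 0.653
```

Request:
step_arm(commands=[[[-0.8,0,0],0],[[-0.8,0,0],0],[[-0.8,0,0],0],[[-0.5,0,0],0],[[0,0,0],0]])

```text
time_s: 25.1
eef_pos: [344.0, -295.8, 200.9]
ee_rot: [0.572, 0.415, 0.572, -0.416]
force: [0.3, -1.6, 0.2]
grip_width: 0.65
```

Request:
step_arm(commands=[[[0,0,0],0],[[0,0,0],0],[[0,0,0],0],[[0,0,0],0],[[0,0,0],0]])

```text
time_s: 25.6
eef_pos: [345.7, -295.7, 199.8]
ee_rot: [0.572, 0.415, 0.573, -0.415]
force: [-0.1, 0.0, 0.6]
grip_width: 0.645
```

```bash
python3 -c "
from h import *
st();c=capture('side');cv2.imwrite('pics/s11.png',cv2.resize(c['image'][130:330,180:420],None,fx=3.3,fy=3))
c=capture('top');cv2.imwrite('pics/t11.png',cv2.resize(c['image'][80:280,120:430],None,fx=2.5,fy=2.5))
for b in boxes(c): print(np.round(b[:5],1),b[5])"
```

```text
t 25.6 p [ 345.7 -295.7  199.8] jaw 18.14 F [-0.08  0.04  0.6 ] w 0.645 j [-0.97  0.2   1.76  0.    1.18 -1.28]
[501.  -59.3 123.8  51.6 -19.5] (274, 194, 32, 49)
[529.4  98.  123.9  51.9  -9. ] (216, 183, 27, 48)
[567.  320.7 124.9  52.9  17.7] (131, 168, 28, 49)
```

View pics/s11.png

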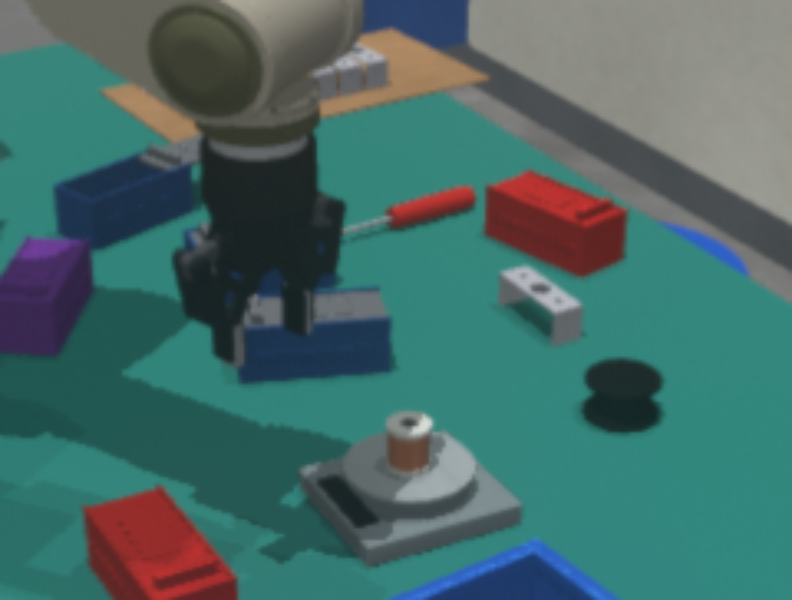

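View pics/t11.png

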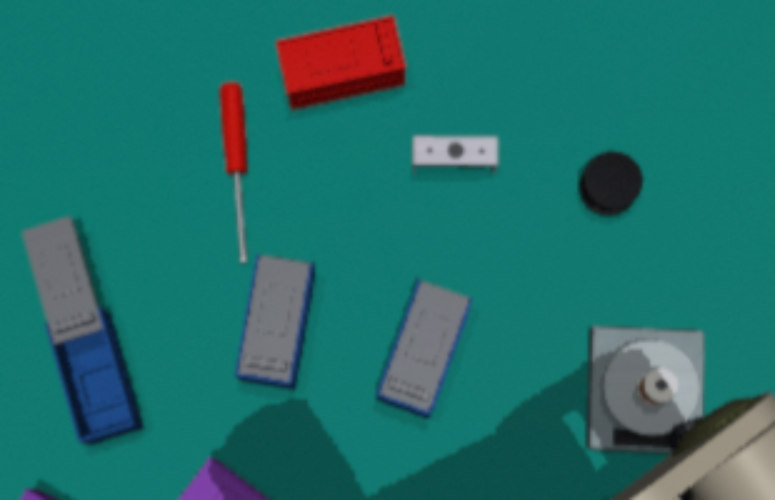

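```bash
python3 -c "
from rig import ticket
print(ticket.finish_job())"
```

```text
the job is handed in; nothing more can be done
None
```

I found the heavy box, opened only that one, and set its coil on the scale pan. The job is handed in at about 26 s of the 72 s allowed.

**Weighing:** Two of the boxes pulled about 3 N when lifted. The leftmost one, as the robot sees it, pulled about 5.8 N, so I took that as the coil box. Each box was set back down shut.

**Opening and placing:** I pushed the heavy box's lid open about 101 to 103 mm, with no sign of the box moving. The coil came out weighing about 3.6 N. I lowered it onto the pan a few millimetres at a time until the force on the arm was about 0, then released it.

**Last checks:** All of these came from the final side and top pictures:
- The coil stands upright near the middle of the pan.
- One lid is open and the other two are shut.
- All three boxes stand upright on the bench.
- The bracket, black spool and screwdriver look untouched, though I only compared them by eye.
- The gripper is clear of everything.

**Not measured directly:** I could not read the pan's depth. From the coil's weight and the arm's height at release it should be about 9 mm, inside the 5 to 13 mm limit. No check failed. The only disagreements were 2 to 4 mm between camera views on box and pan positions.

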